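# Gauge a turned post in the bench caliper

### The job

Check the size of the straight-sided forming post: slide it along the gauging plate, without lifting or toppling it, up between the guide rails until its flange is fully home against the end stop. Then slide the caliper shut on its shank until both jaws bear on it with a light but definite measuring pressure, and hold that for a moment (more than 3 N, never over 25 N). Let go and leave the caliper closed on the post so that the display can be read, and leave the other two posts where they stand.

Things in the scene. Friction and masses are not known exactly. Their poses are not given: they have to be found in the camera images.
- home (a point): Point on top of the gauging plate (dark steel, 12 mm thick, fixed): where the straight post's underside centre is when fully home. x points up the guides (the push direction), y across to the fixed jaw, z up. In this frame the end stop's face is at x +20 mm; the plate reaches from x -170 to +85 and from y -287 to +107 mm. The axes of all fixed things here are the same.
- mouth (a point): Middle of the guides' mouth, on the plate, 70 mm before home on the same line. Two aluminium rails, 8 mm wide and 10 mm high, converge from 116 mm apart here to 43 mm apart at 26 mm before home, then run parallel to the end stop.
- caliper: Beam and fixed jaw of a 200 mm steel caliper clamped flat, 18 to 22 mm above the plate; origin 12 mm below home. In home's frame: beam x 36 to 52, y -254 to +36 mm; both jaws reach from it to x -14 mm; fixed measuring face at y +14 mm, facing -y. Clamp blocks, 24 mm wide and 29 mm high, at y +27 and -238 mm, x 33 to 80 mm.
- moving_jaw: Sliding jaw of the caliper, 7 mm wide at the tip, one piece with its slide. Its measuring face is the plane y = 0 of its own frame, facing +y towards the fixed jaw; axes as home, origin at the plate's top.
- opening (a joint): Caliper opening in m: gap between the measuring faces, 0 shut, 0.090 open. The slide (black display housing 30 x 68 mm, top 29 mm above the plate) runs along home's y and closes towards +y. It stays where it is left; moving it takes about 1.5 N.
- thumb_rear (a point): Centre of the rear (-y) face of the slide's steel thumb rest, 13 mm (x) x 12 (y) x 14 (z, 14 to 28 mm above the plate), jutting out to the -x side of the beam. Pushing this face towards +y closes the caliper. Behind it, from 11 mm to the +x side (the beam's edge) out to the -x side, there is free room down to the plate, 90 mm or more to the clamp.
- straight_post: The post to gauge: turned steel, flange 40 mm across and 8 mm high, straight cylindrical shank of about 28 mm (the caliper is to tell), 52 mm high in all, 0.2 to 0.4 kg, loose, standing on the plate before the rails beside or between the other two posts, about 70 mm from axis to axis. Origin: centre of its underside.
- taper_post: Another post with the same flange but a shank tapering from 30 mm to 14 mm across, 52 mm high. Leave it where it stands. Origin: centre of its underside.
- stepped_post: Another post with the same flange but a shank in three steps (32, 22 and 12 mm across), 50 mm high. Leave it where it stands. Origin: centre of its underside.
There are look-alikes about, which are no part of the job. Leave any blue or pink look-alike of the straight_post alone.

How it is judged (in metres and radians):
On the way, in this order (a step that is already met when the one before it is completed fails the run):
1. The straight post stands upright and fully home in the guides (within 2.5 mm along them) (x of straight_post in the frame of home above -0.0025 m and y of straight_post in the frame of home between -0.004 and 0.004 m and angle between straight_post's own z axis and vertical below 0.08 rad), for 0.1 s.
2. Both jaws bear on the post with at least 3 N for 0.2 s (contact force between each of moving_jaw, caliper and straight_post above 3 N), for 0.2 s.
At the end, for the whole second after the job is handed in: The straight post stands upright and still, fully home against the end stop (within 2.5 mm) and up to the fixed jaw (within 2 mm), with the caliper left closed on its shank (no more than 1.5 mm slack) (x of straight_post in the frame of home between -0.0025 and 0.0025 m and y of straight_post in the frame of home between -0.002 and 0.002 m and angle between straight_post's own z axis and vertical below 0.05 rad and value of joint opening below 0.0295 m and linear speed of straight_post below 0.01 m/s); the robot touches nothing.
It fails at once if A jaw squeezes the post with more than 25 N (contact force between any of moving_jaw, caliper and straight_post above 25 N).
It fails at once if Another post is moved by more than 12 mm (distance of any of taper_post, stepped_post from where it was at the start of the episode above 0.012 m).
It fails at once if The straight post is lifted off the plate by more than 18 mm or tipped by more than 0.35 rad (height (world z) of straight_post above 0.03 m or angle between straight_post's own z axis and vertical above 0.35 rad).
It also fails if it takes over 69 s, if anything falls off the work surface, if the arm or the gripper's body presses on something with over 40 N, if the wrist force passes 120 N, or if a joint passes its speed limit or range.

### The arm

A 6-joint arm with a two-finger parallel gripper is mounted at the origin on the work surface. World frame = base frame: x ahead of the robot, y to its left, z up, the work surface at z = 0. Lengths are in mm, angles in rad, forces in N, time in s.
With the tool pointing down it reaches from about 275 to 750 mm from the base axis. Payload 10.2 kg.
Tool frame: the origin (TCP) lies at the very end of the fingers, on their centre line; the grasp point (between the pads) lies 19 mm behind it; z points along the fingers, y is the line along which they close (so a half turn about z gives the same grasp; the last joint's range is limited). The gripper opens to 85 mm and grips with 20 to 120 N. Pads are 22 mm wide; open, the fingers measure 114 mm over their backs; the gripper's body (76 mm by 85 mm) begins 54 mm behind the grasp point. The pads swing forward as they close: fully open they stand 13 mm farther back than shut.
Start: joints at [1.089, 0.313, 1.498, -0, 1.331, -0.223], TCP at [134.371, 507.519, 231.294] pointing down, gripper open.
Joint ranges: [-2.94, 2.94], [-0.97, 2.17], [0.19, 2.56], [-1.23, 4.37], [0.02, 3.11], [-2.88, 2.88]. Speed limits (rad/s): [2.39, 2.39, 3.01, 3.14, 3.14, 3.14].

### API

Orientations are given as a rotation vector (axis times angle).
In Python, from rig import bot gives the robot as it stands.
- The arm moves only by the tool arm_command, never from a script. Its argument "commands" is a list of rows, each a list of 4 numbers: the shift along the world's x, y, z in cm, then the turn about the world's z in degrees. A call has 1 to 20 rows; each row shifts and turns the commanded pose from where the row before left it; what a row does not reach is not made up. A row lasts 1/10 s, in which the tool goes at most 50 mm and 8.59 degrees, less where a joint would pass 70% of its speed; a pose out of reach is approached as far as the arm can. A call is refused whole if a number of a shift passes 5 or a number of a turn 8.59, either way. A call with a gripper value outside its range is refused whole. "claw" is the opening, from 0 (shut) to 1 (fully open), set as the call begins (left out, the last holds). The fingers move at their own pace and stop on an object; "force" is the grip in N (left out, the last holds). Time passes only in rows, so rows that do not move let the fingers close. It gives the time, the measured TCP pose, the force, the opening and the grip force at its end, in the units of the state.
- bot.observe(): the state, without advancing time (a new reading comes with each control period).
- bot.grab_frame(name): name is "side" or "top" or "wrist"; returns the picture (400x640x3 uint8, red, green, blue); there is no depth.
- bot.get_calibration(name): a dict with "fx", "fy", "cx", "cy" (pixels), "R" (3x3) and "t" (3): a world point X has camera coordinates R X + t; the wrist camera has in their place "T_tool_cam" (4x4, takes a point from camera to tool coordinates, whose origin is the TCP and whose axes are the flange's). Camera axes: x right, y down, z forward; pixel columns grow to the right and rows downward; lengths in mm; the calibration is good to about 2 mm. A picture is of the moment at which its call begins: read the wrist's pose just before it. get_calibration takes no time and is no camera call.
- bot.hand_in(): hands the job in; it is judged then, once.
The state is a dict: "clock": time; "qpos": joint angles; "joint_vel": joint speeds; "joint_efforts": joint torques, N m; "position": TCP position; "ee_rot": TCP orientation; "force": force on the tool from outside, world axes, zero at the start; "wrist_torque": the same for the moment, N m; "grip_width": finger opening in mm; "grasp_force": force on a finger pad.
Only numpy, scipy, OpenCV 4.12 (cv2) and the standard library are available. Lean on these libraries where they do the work, as an engineer would, in place of code of your own. Each camera call takes 0.05 s, during which the arm holds its last target. There are 200 camera calls.

## Working session

There is one attempt and no reset: what is moved stays moved. The work goes in short steps, Python scripts to look and compute and a tool call to move; the robot and the scene stay as the last step left them, time stands still between calls to the robot, and variables do not carry over. Pictures are saved under pics/ and viewed, at most 12 in all, crops included, and the job is handed in when it is done.

Besides the shell and the picture viewer there is one more tool, called by a JSON object that holds its "op" and its "data". arm_command: Moves the arm, as the interface text tells. Its arguments: {"type":"object","properties":{"commands":{"type":"array"},"claw":{"type":"number"},"force":{"type":"number"}},"required":["commands"]}

```bash
mkdir -p pics; python3 - <<'E'
from rig import bot
import cv2
s=bot.observe();print(s)
for n in("top","side"):
    cv2.imwrite(f"pics/{n}0.png",bot.grab_frame(n)[:,:,::-1]);print(n,bot.get_calibration(n))
print(bot.get_calibration("wrist"))
E
```

```text
{'clock': 0.0, 'qpos': array([ 1.08863673e+00,  3.13433800e-01,  1.49845574e+00,  5.18843463e-05,
        1.33097948e+00, -2.23347783e-01]), 'joint_vel': array([-4.64089290e-04,  4.70290178e-04, -6.47149169e-04, -7.73471749e-05,
       -2.79960930e-04, -3.91588105e-04]), 'joint_efforts': array([ 7.12545698e-04, -4.12268579e+01, -2.59742385e+01, -1.27720778e-04,
        4.14270413e-03, -1.78933544e-05]), 'position': array([134.21488151, 507.28893944, 230.73633828]), 'ee_rot': array([-4.05363121e-01, -3.11483774e+00,  1.85381932e-03]), 'force': array([-0.42971215,  0.86567394, -0.93614817]), 'wrist_torque': array([-0.02319185,  0.01051589,  0.04933396]), 'grasp_force': 0.0, 'grip_width': 85.32207959085598}
top {'fx': 422.22969785148854, 'fy': 422.22969785148854, 'cx': 323.0911724914317, 'cy': 198.9109501074615, 'R': array([[-0.02682709, -0.99948231,  0.01776011],
       [-0.98857101,  0.02388924, -0.14885115],
       [ 0.14834981, -0.02155038, -0.98870011]]), 't': array([ 71.04601832, 512.7688805 , 764.67717554])}
side {'fx': 483.0264790189447, 'fy': 483.0264790189447, 'cx': 325.26257785152353, 'cy': 199.5849156358967, 'R': array([[-0.975768  , -0.21830317,  0.01485036],
       [-0.17898273,  0.75728844, -0.62807596],
       [ 0.12586496, -0.61551438, -0.77801032]]), 't': array([529.95869917,  57.18955376, 765.0448821 ])}
{'fx': 330.7361427454333, 'fy': 330.7361427454333, 'cx': 320.8986590169085, 'cy': 204.0692312476235, 'T_tool_cam': array([[-5.48748450e-04, -9.46548303e-01, -3.22561636e-01,
         8.27986912e+01],
       [ 9.99999809e-01, -6.11441031e-04,  9.30368726e-05,
         1.64547028e-01],
       [-2.85291313e-04, -3.22561523e-01,  9.46548458e-01,
        -1.42742863e+02],
       [ 0.00000000e+00,  0.00000000e+00,  0.00000000e+00,
         1.00000000e+00]])}
```

View pics/top0.png

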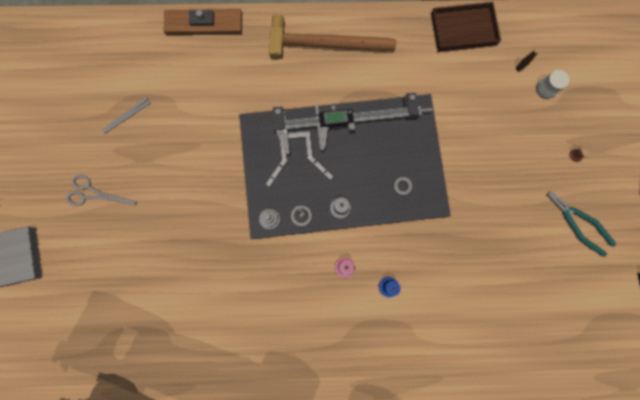

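View pics/side0.png

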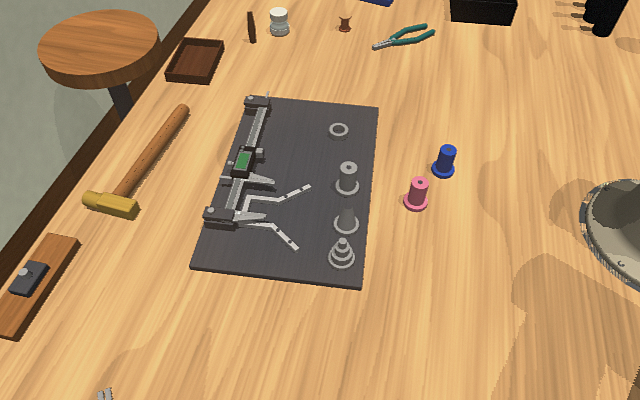

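The top view shows the plate with corners at about (240,115), (431,95), (449,216) and (250,238). The stepped post is at (269,218), the taper at (301,215) and the straight post at (341,207). There is a loose ring at (403,186), and the rails' stop is near (298,135). Next I measure the plate's frame and the post.

```bash
cat > h.py <<'E'
from rig import bot
import cv2, numpy as np
def ray(n,uv,z):
    c=bot.get_calibration(n);R=np.array(c["R"]);t=np.array(c["t"])
    d=R.T@np.array([(uv[0]-c["cx"])/c["fx"],(uv[1]-c["cy"])/c["fy"],1]);o=-R.T@t
    return o+d*(z-o[2])/d[2]
def rot(a): return np.array([[np.cos(a),-np.sin(a)],[np.sin(a),np.cos(a)]])
E
python3 - <<'E'
from h import *
cor=np.array([[85,107],[85,-287],[-170,-287],[-170,107]],float)
H={}
for n in("top","side"):
    im=cv2.imread(f"pics/{n}0.png");hsv=cv2.cvtColor(im,cv2.COLOR_BGR2HSV)
    m=((hsv[...,1]<60)&(hsv[...,2]<110)).astype(np.uint8)
    m=cv2.morphologyEx(m,cv2.MORPH_OPEN,np.ones((3,3)));m=cv2.morphologyEx(m,cv2.MORPH_CLOSE,np.ones((15,15)))
    k,l,st,ce=cv2.connectedComponentsWithStats(m)
    i=l[170,360] if n=="top" else l[200,310]
    c=cv2.findContours((l==i).astype(np.uint8),0,2)[0][0]
    ap=cv2.approxPolyDP(cv2.convexHull(c),8,True)[:,0]
    P=np.array([ray(n,p,12)[:2] for p in ap]);print(n,ap.tolist(),P.round(1).tolist())
    for k in range(len(P)):print(np.linalg.norm(P[k]-P[k-1]).round(1))
for nm,p in dict(strt=(341,205),tap=(301,215),step=(269,217)).items():print(nm,ray("top",p,60).round(1),ray("top",p,12).round(1))
for nm,p in dict(strt=(348,168),).items():print(nm,ray("side",p,64).round(1))
im=cv2.imread("pics/top0.png")[85:245,230:455];cv2.imwrite("pics/c0.png",cv2.resize(im,None,fx=3.5,fy=3.5,interpolation=2))
E
```

```text
top [[430, 96], [448, 215], [251, 237], [240, 115]] [[725.9, -167.1], [480.5, -186.7], [447.3, 198.5], [693.3, 220.2]]
388.7
246.2
386.6
246.9
side [[245, 99], [377, 108], [361, 286], [190, 266]] [[737.1, -150.1], [482.5, -184.4], [445.9, 202.2], [694.6, 226.4]]
378.9
256.9
388.3
249.9
strt [498.9  25.7  60. ] [505.4  22.6  12. ]
tap [482.2  99.8  60. ] [487.6 101.3  12. ]
step [480.  158.4  60. ] [485.3 163.5  12. ]
strt [500.7  30.3  64. ]
```

View pics/c0.png

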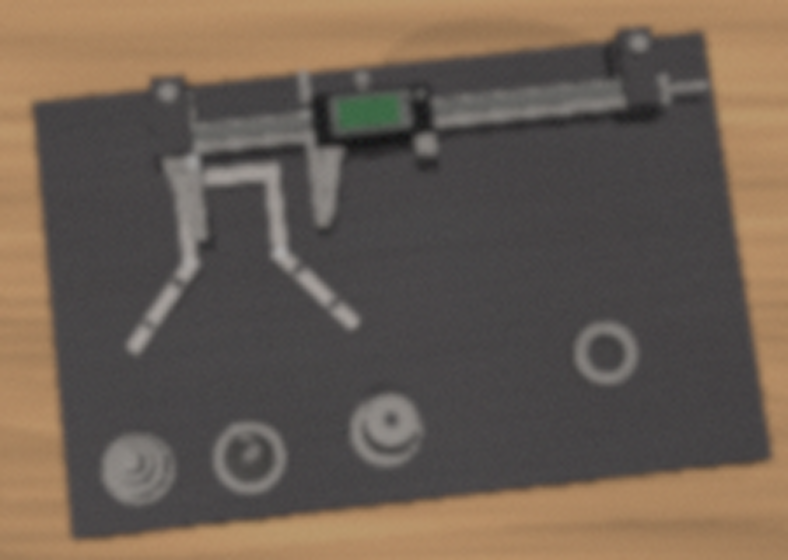

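The crop confirms the straight post is the right-most one: its flange centre is at crop (386,430), which is about (340,208) in the full image. The jaws are at crop (190,200) and (322,190), the stop at (240,178), and the thumb rest at (427,147). I'll go above it for a wrist view.

{"op": "arm_command", "data": {"commands": [[2.4,-3.2,0,1.3],[2.4,-3.2,0,1.3],[2.4,-3.2,0,1.3],[2.4,-3.2,0,1.3],[2.4,-3.2,0,1.3],[2.4,-3.2,0,1.3],[2.4,-3.2,0,1.3],[2.4,-3.2,0,1.3],[2.4,-3.2,0,1.3],[2.4,-3.2,0,1.3],[2.4,-3.2,0,1.3],[2.4,-3.2,0,1.3],[2.4,-3.2,0,1.3],[2.4,-3.2,0,1.3],[2.4,-2.4,0,1.5],[0,0,0,0],[0,0,0,0],[0,0,0,0]], "claw": 0.6}}

```text
clock: 1.9
position: [493.8, 36.2, 231.2]
ee_rot: [0.134, -3.138, -0.0]
force: [0.5, -0.3, -0.1]
grip_width: 51.4
grasp_force: 0.0
```

```bash
cat >> h.py <<'E'
from scipy.spatial.transform import Rotation as Ro
def wrist(name=None):
    s=bot.observe();im=bot.grab_frame("wrist")[:,:,::-1].copy()
    T=np.eye(4);T[:3,:3]=Ro.from_rotvec(s["ee_rot"]).as_matrix();T[:3,3]=s["position"]
    if name:cv2.imwrite(f"pics/{name}.png",im);np.save(f"pics/{name}.npy",T@np.array(bot.get_calibration("wrist")["T_tool_cam"]))
    return im
def wray(name,uv,z):
    M=np.load(f"pics/{name}.npy");c=bot.get_calibration("wrist")
    d=M[:3,:3]@np.array([(uv[0]-c["cx"])/c["fx"],(uv[1]-c["cy"])/c["fy"],1]);o=M[:3,3]
    return o+d*(z-o[2])/d[2]
E
python3 -c "
from h import *
wrist('w1');s=bot.observe();print(s['clock'],s['position'],s['ee_rot'],s['grip_width'],s['force'])"
```

```text
1.95 [493.82179258  36.29472581 231.35134868] [ 1.34896522e-01 -3.13851846e+00 -1.78869942e-04] 51.334711989956574 [ 0.76026628 -1.06369683  0.04418604]
```

View pics/w1.png

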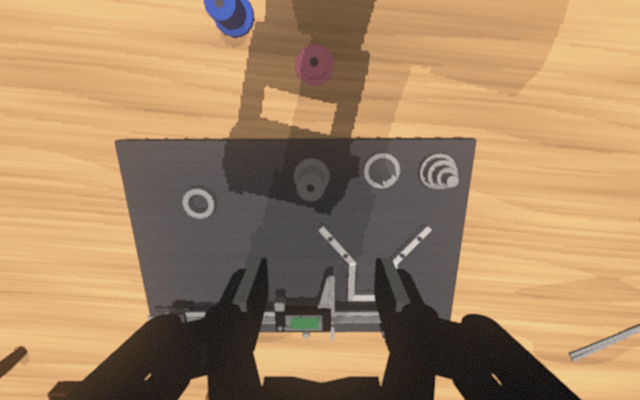

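The wrist view shows the plate's near edge horizontal at row 139. The straight post's top hole is at (311,188) and its flange at about (311,173). The rail tips are at (320,229) and (431,229), the left rail's throat at (352,264), and the stop at (362,298).

```bash
python3 - <<'E'
from h import *
W=lambda p,z:wray("w1",p,z)[:2]
c=np.array([W(p,12) for p in [(117,140),(475,140)]]);print("near corners",c.round(1),np.linalg.norm(c[0]-c[1]))
d=c[1]-c[0];a=np.arctan2(-d[0],d[1]);print("yaw",a)
R=rot(a)
home=c.mean(0)-R@np.array([-170,-90.]);print("home from near edge",home)
t=[W(p,22) for p in [(320,229),(431,229)]];print("mouth",t,np.linalg.norm(t[0]-t[1]),"home",np.mean(t,0)+R@np.array([70,0]))
for p,z in [((311,188),64),((311,175),20),((381,171),20),((439,171),20),((352,264),22),((395,264),22),((365,298),22)]:
    w=W(p,z);print(p,w.round(1),"in home",(R.T@(w-home)).round(1))
im=cv2.imread("pics/w1.png");cv2.imwrite("pics/w1c.png",cv2.resize(im[140:340,250:450],None,fx=3,fy=3,interpolation=2))
E
```

```text
near corners [[ 479.8 -186.7]
 [ 446.8  200.1]] 388.2616497936997
yaw 0.08492640138098416
home from near edge [625.04497083 110.80222214]
mouth [array([561.11718025,  41.04269362]), array([550.27125669, 168.67597814])] 128.09328388453753 home [625.44193288 110.79704036]
(311, 188) [500.9  27.3] in home [-130.8  -72.7]
(311, 175) [498.8  25.9] in home [-133.   -73.9]
(381, 171) [487.8 101.8] in home [-137.5    2.7]
(439, 171) [482.4 165. ] in home [-137.5   66.1]
(352, 264) [603.2  83.1] in home [-24.1 -25.8]
(395, 264) [598.8 134.4] in home [-24.1  25.7]
(365, 298) [649.1 104.7] in home [23.5 -8.2]
```

View pics/w1c.png

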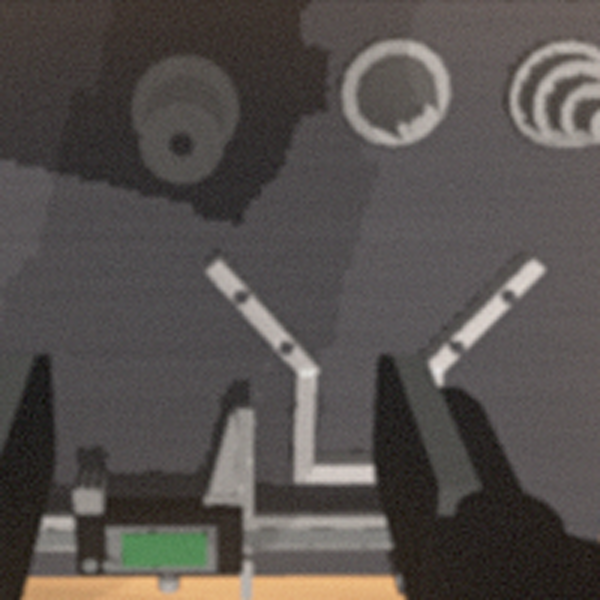

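Home is at about (625,111) with yaw 0.085, and the straight post is at (500.5,27). The two views agree, and the stop and rails sit where they should. I descend to straddle the post along home's y, with fingers above the flange.

{"op": "arm_command", "data": {"commands": [[0.65,-0.9,0,0],[0,0,-2.5,0],[0,0,-2.5,0],[0,0,-2.5,0],[0,0,-2.5,0],[0,0,-2.5,0],[0,0,-2.5,0],[0,0,-2.5,0],[0,0,-1.5,0],[0,0,-1.5,0],[0,0,0,0],[0,0,0,0]]}}

```text
clock: 3.15
position: [501.2, 26.4, 26.7]
ee_rot: [-0.134, 3.138, -0.0]
force: [0.1, 0.3, 0.4]
grip_width: 51.2
grasp_force: 0.0
```

{"op": "arm_command", "data": {"commands": [[0,0,0,0],[0,0,0,0],[0,0,0,0],[0,0,0,0],[0,0,0,0],[0,0,0,0],[0,0,0,0],[0,0,0,0]], "claw": 0.2, "force": 20}}

```text
clock: 3.95
position: [501.4, 26.4, 27.2]
ee_rot: [-0.134, 3.137, -0.001]
force: [-1.6, -0.8, 6.4]
grip_width: 27.2
grasp_force: 21.6
```

Gripped (27.2 mm, 21.6 N). Now I slide it to before the throat: first diagonally past the left rail tip, then into the funnel.

{"op": "arm_command", "data": {"commands": [[0.3,0.35,0,0],[0.5,0.6,0,0],[0.6,0.7,0,0],[0.6,0.7,0,0],[0.6,0.7,0,0],[0.6,0.7,0,0],[0.6,0.7,0,0],[0.6,0.7,0,0],[0.6,0.75,0,0],[0.6,0.7,0,0],[0.5,0.25,0,0],[0.5,0.25,0,0],[0.5,0.2,0,0],[0.5,0.2,0,0],[0.5,0.2,0,0],[0.5,0.2,0,0],[0,0,0,0],[0,0,0,0]]}}

```text
clock: 5.75
position: [586.9, 105.5, 27.2]
ee_rot: [-0.134, 3.139, -0.0]
force: [-2.2, -0.5, 7.6]
grip_width: 27.3
grasp_force: 21.6
```

```bash
python3 - <<'E'
from h import *
cv2.imwrite("pics/t1.png",cv2.resize(bot.grab_frame("top")[90:250,230:390,::-1],None,fx=3.5,fy=3.5,interpolation=2))
cv2.imwrite("pics/s1.png",cv2.resize(bot.grab_frame("side")[130:290,180:380,::-1],None,fx=3.5,fy=3.5,interpolation=2))
s=bot.observe();print(s['position'],s['force'])
E
```

```text
[586.91860559 105.49023973  27.17453291] [-3.19953569 -0.82805362  6.22955755]
```

View pics/s1.png

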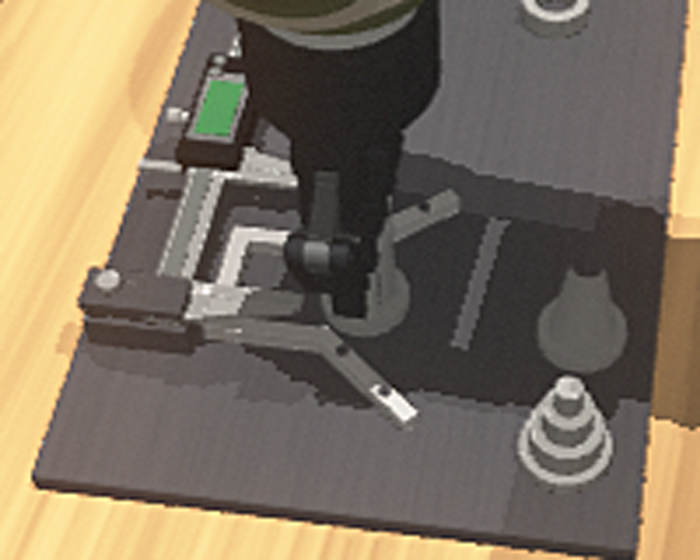

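The side view shows the post upright between the funnel rails, just before the throat, and the other posts are undisturbed. I release, lift, go behind the post, close, and push low on the flange.

{"op": "arm_command", "data": {"commands": [[0,0,0,0],[0,0,0,0],[0,0,0,0],[0,0,0,0],[0,0,2,0],[0,0,3,0],[0,0,2,0],[-2.15,-0.15,0,0],[-2.15,-0.12,0,0],[0,0,0,0]], "claw": 0.6}}

```text
clock: 6.85
position: [542.1, 103.0, 96.3]
ee_rot: [0.134, -3.137, -0.0]
force: [0.7, 1.7, -0.6]
grip_width: 51.1
grasp_force: 0.0
```

{"op": "arm_command", "data": {"commands": [[0,0,0,0],[0,0,0,0],[0,0,0,0],[0,0,0,0],[0,0,0,0],[0,0,0,0],[0,0,0,0],[0,0,0,0],[0,0,0,0],[0,0,-2,0],[0,0,-2,0],[0,0,-2,0],[0,0,-1.2,0],[0,0,-0.8,0],[0,0,0,0],[0,0,0,0],[0,0,0,0]], "claw": 0}}

```text
clock: 8.55
position: [544.4, 102.8, 17.1]
ee_rot: [-0.133, 3.137, -0.0]
force: [0.3, -0.6, -0.7]
grip_width: -0.0
grasp_force: 0.0
```

{"op": "arm_command", "data": {"commands": [[0,0,-0.2,0],[0.4,0.03,0,0],[0.5,0.04,0,0],[0.5,0.04,0,0],[0.5,0.04,0,0],[0.5,0.04,0,0],[0.5,0.05,0,0],[0.5,0.04,0,0],[0.4,0.04,0,0],[0.4,0.03,0,0],[0,0,0,0],[0,0,0,0]]}}

```text
clock: 9.75
position: [586.2, 106.3, 14.4]
ee_rot: [-0.133, 3.138, -0.0]
force: [0.4, 0.1, -0.4]
grip_width: -0.2
grasp_force: 0.0
```

```bash
python3 - <<'E'
from h import *
s=bot.observe();print(s['position'],s['force'])
cv2.imwrite("pics/s2.png",cv2.resize(bot.grab_frame("side")[130:290,180:380,::-1],None,fx=3.5,fy=3.5,interpolation=2))
E
```

```text
[586.1842283  106.26340692  14.35605112] [ 0.40240916  0.09715667 -0.41554518]
```

View pics/s2.png

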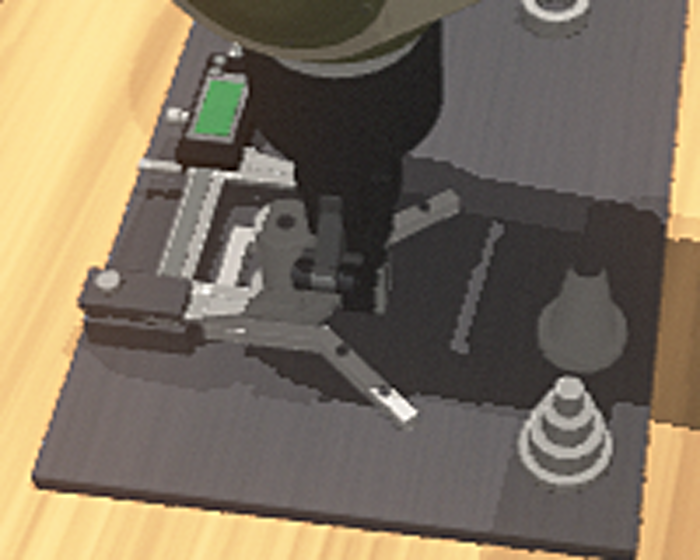

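The post is upright and entering the parallel throat, about 8 mm from home. I go on in small steps, watching the force.

{"op": "arm_command", "data": {"commands": [[0.2,0.02,0,0],[0.2,0.02,0,0],[0.1,0.01,0,0],[0,0,0,0]]}}

```text
clock: 10.2
position: [590.9, 106.8, 14.3]
ee_rot: [0.134, -3.139, -0.0]
force: [-1.6, 0.6, 1.4]
grip_width: -0.2
grasp_force: 0.8
```

{"op": "arm_command", "data": {"commands": [[0.1,0.01,0,0],[0.1,0.01,0,0],[0,0,0,0]]}}

```text
clock: 10.5
position: [592.8, 107.0, 14.3]
ee_rot: [0.134, -3.138, 0.0]
force: [-2.6, 0.2, 1.4]
grip_width: 0.1
grasp_force: 1.7
```

{"op": "arm_command", "data": {"commands": [[0.1,0.01,0,0],[0,0,0,0]]}}

```text
clock: 10.7
position: [593.0, 107.1, 14.2]
ee_rot: [0.134, -3.136, 0.0]
force: [-7.6, -1.0, 5.4]
grip_width: 0.2
grasp_force: 3.9
```

{"op": "arm_command", "data": {"commands": [[0.05,0,0,0],[0,0,0,0],[0,0,0,0]]}}

```text
clock: 11.0
position: [593.0, 107.1, 14.1]
ee_rot: [0.134, -3.135, 0.0]
force: [-10.1, -1.2, 5.1]
grip_width: -0.2
grasp_force: 4.9
```

```bash
python3 - <<'E'
from h import *
wrist('w2');s=bot.observe();print(s['position'],s['force'])
im=cv2.imread("pics/w2.png");cv2.imwrite("pics/s3.png",cv2.resize(bot.grab_frame("side")[130:290,180:380,::-1],None,fx=3.5,fy=3.5,interpolation=2))
E
```

```text
[593.03183057 107.09689512  14.16432994] [-10.11217613  -1.254099     5.66391901]
```

View pics/s3.png

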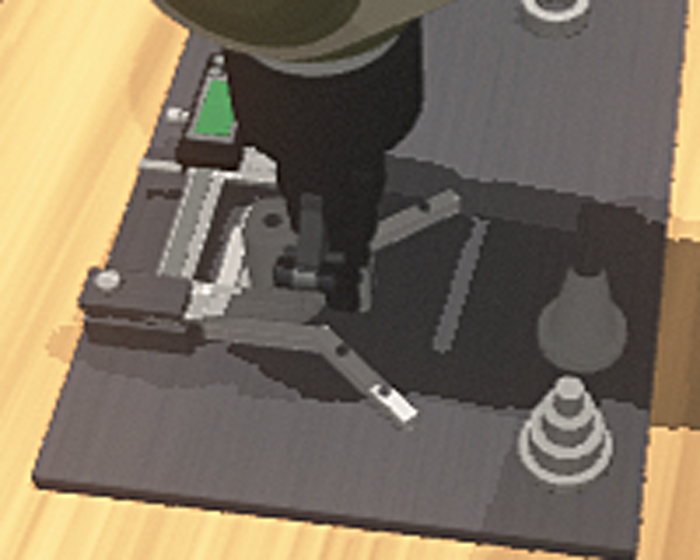

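The post is hard against the stop: the command advances but the arm stays put while the force grows to 10 N. Now I back off and measure the thumb rest, reading its pixels from the earlier views: w1 crop (88,498) and top crop (427,147).

{"op": "arm_command", "data": {"commands": [[-0.3,0,0,0],[-1,-0.1,0,0],[-1,-0.1,0,0],[0,0,2,0],[0,0,3,0],[0,0,3,0],[0,0,3,0],[0,0,3,0],[0,-4,0,0],[0,-4,0,0],[0,-4,0,0],[0,-4,0,0],[-1,-4,0,0],[-4,-2,0,0],[0,0,0,0],[0,0,0,0]]}}

```text
clock: 12.7
position: [521.6, -115.4, 154.8]
ee_rot: [-0.131, 3.137, -0.001]
force: [-0.1, 0.5, -0.3]
grip_width: 0.1
grasp_force: 0.0
```

```bash
python3 - <<'E'
from h import *
wrist('w3');s=bot.observe();print(s['clock'],s['position'])
home=np.array([625,110.8]);R=rot(.085)
f=lambda w:(R.T@(w[:2]-home)).round(1)
print("thumb centre top w1",f(wray('w1',(279.3,303),38)),"top",f(ray('top',(230+427/3.5,85+147/3.5),38)))
print("mov jaw face w1",f(wray('w1',(334.3,290),34)),"top",f(ray('top',(230+308/3.5,85+165/3.5),34)))
im=cv2.imread("pics/w3.png");cv2.imwrite("pics/w3c.png",cv2.resize(im,None,fx=1.25,fy=1.25,interpolation=2))
E
```

```text
12.75 [ 522.17008552 -114.97971504  154.8228285 ]
thumb centre top w1 [  19.4 -112.7] top [  20.2 -115.2]
mov jaw face w1 [  4.1 -47.1] top [ 18.2 -48.2]
```

View pics/w3c.png

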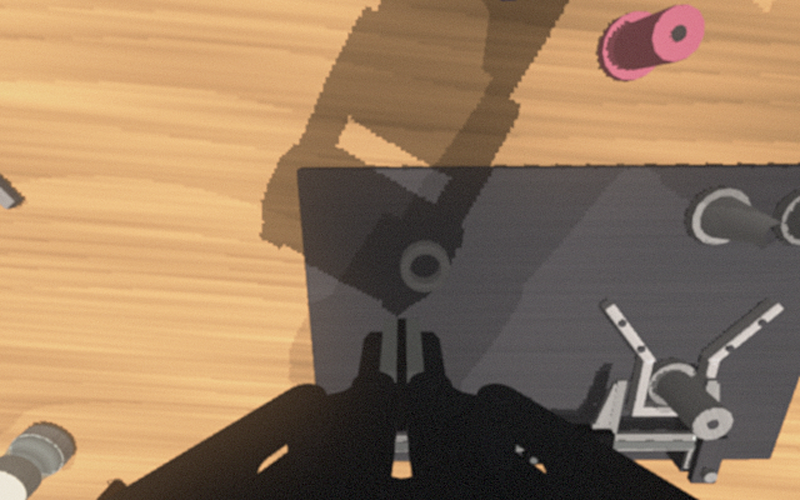

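The picture shows the post seated between the rails against the stop, with its flange at (675,383) in the enlarged picture. The thumb rest's centre is at about home (20,−114), which puts its rear face at about −120 and the opening at about 61 mm. I go behind it and lower.

```bash
python3 - <<'E'
from h import *
home=np.array([625,110.8]);R=rot(.085)
print((R.T@(wray('w3',(569.6,339.2),64)[:2]-home)).round(1), (R.T@(wray('w1',(311,188),64)[:2]-home)).round(1))
E
```

```text
[-1.  -1.3] [-130.8  -72.7]
```

{"op": "arm_command", "data": {"commands": [[3.4,1.8,0,0],[3.4,1.8,0,0],[3.4,1.85,0,0],[3.4,1.85,0,0],[0,0,0,0],[0,0,0,0],[0,0,-2,0],[0,0,-2.5,0],[0,0,-2.5,0],[0,0,-2.5,0],[0,0,-2,0],[0,0,-1.3,0],[0,0,0,0],[0,0,0,0]]}}

```text
clock: 14.15
position: [657.8, -42.1, 27.3]
ee_rot: [-0.133, 3.137, -0.001]
force: [-0.2, -0.6, 0.1]
grip_width: 0.1
grasp_force: 0.0
```

{"op": "arm_command", "data": {"commands": [[-0.03,0.4,0,0],[-0.04,0.4,0,0],[-0.03,0.4,0,0],[-0.04,0.4,0,0],[-0.03,0.4,0,0],[-0.03,0.4,0,0],[-0.04,0.4,0,0],[-0.03,0.4,0,0],[-0.03,0.4,0,0],[-0.04,0.4,0,0],[0,0,0,0],[0,0,0,0]]}}

```text
clock: 15.35
position: [654.0, -1.6, 26.2]
ee_rot: [-0.134, 3.139, 0.001]
force: [0.0, 0.6, -0.1]
grip_width: -0.1
grasp_force: 0.0
```

{"op": "arm_command", "data": {"commands": [[-0.02,0.2,0,0],[-0.02,0.2,0,0],[0,0,0,0]]}}

```text
clock: 15.65
position: [653.6, 2.3, 26.2]
ee_rot: [-0.134, 3.139, 0.0]
force: [-0.6, 0.0, -0.6]
grip_width: 0.1
grasp_force: 0.2
```

```bash
python3 - <<'E'
from h import *
def g(im):
    h=cv2.cvtColor(im,cv2.COLOR_BGR2HSV);m=cv2.inRange(h,(45,80,40),(80,255,255))[100:200,180:300];y,x=np.nonzero(m);return (x.mean()+180,y.mean()+100,len(x))
a=bot.grab_frame("side")[:,:,::-1].copy();cv2.imwrite("pics/s4.png",a)
home=np.array([625,110.8]);R=rot(.085)
for i in(cv2.imread("pics/side0.png"),a):
    p=g(i);print(p,(R.T@(ray("side",p,41)[:2]-home)).round(1))
E
```

```text
(np.float64(242.0431654676259), np.float64(160.33812949640287), 139) [ 45.5 -82. ]
(np.float64(239.07236842105263), np.float64(170.25), 152) [ 44.9 -59.7]
```

The slide has moved 22 mm, so about 11 mm remain. I continue gently.

{"op": "arm_command", "data": {"commands": [[-0.02,0.2,0,0],[-0.02,0.2,0,0],[-0.02,0.2,0,0],[-0.01,0.1,0,0],[0,0,0,0]]}}

```text
clock: 16.2
position: [652.8, 9.4, 26.3]
ee_rot: [0.134, -3.139, -0.0]
force: [0.5, 0.7, -0.6]
grip_width: 0.1
grasp_force: 0.1
```

{"op": "arm_command", "data": {"commands": [[-0.01,0.1,0,0],[-0.01,0.1,0,0],[0,0,0,0]]}}

```text
clock: 16.5
position: [652.7, 11.2, 26.3]
ee_rot: [-0.134, 3.139, 0.0]
force: [0.6, -1.5, -0.4]
grip_width: 0.0
grasp_force: 0.4
```

{"op": "arm_command", "data": {"commands": [[-0.01,0.1,0,0],[0,0,0,0]]}}

```text
clock: 16.7
position: [652.6, 12.2, 26.3]
ee_rot: [-0.134, 3.139, 0.0]
force: [0.7, -1.1, -0.3]
grip_width: 0.3
grasp_force: 0.5
```

{"op": "arm_command", "data": {"commands": [[-0.01,0.1,0,0],[0,0,0,0]]}}

```text
clock: 16.9
position: [652.5, 12.9, 26.3]
ee_rot: [-0.133, 3.139, -0.001]
force: [0.2, -2.5, -0.8]
grip_width: -0.1
grasp_force: 1.6
```

{"op": "arm_command", "data": {"commands": [[-0.01,0.1,0,0],[0,0,0,0]]}}

```text
clock: 17.1
position: [652.5, 13.5, 26.4]
ee_rot: [-0.133, 3.139, -0.002]
force: [0.9, -6.0, -0.4]
grip_width: 0.5
grasp_force: 2.9
```

{"op": "arm_command", "data": {"commands": [[-0.01,0.1,0,0],[0,0,0,0]]}}

```text
clock: 17.3
position: [652.4, 13.8, 26.3]
ee_rot: [-0.133, 3.138, -0.003]
force: [0.9, -8.8, -0.3]
grip_width: -0.3
grasp_force: 4.5
```

{"op": "arm_command", "data": {"commands": [[-0.01,0.1,0,0],[0,0,0,0],[0,0,0,0],[0,0,0,0],[0,0,0,0],[0,0,0,0],[0,0,0,0]]}}

```text
clock: 18.0
position: [652.4, 14.1, 26.4]
ee_rot: [-0.133, 3.138, -0.005]
force: [0.5, -11.8, -1.0]
grip_width: 0.1
grasp_force: 6.0
```

```bash
python3 - <<'E'
from h import *
s=bot.observe();print(s['position'],s['force'])
cv2.imwrite("pics/s5.png",cv2.resize(bot.grab_frame("side")[140:260,180:300,::-1],None,fx=5,fy=5,interpolation=2))
E
```

```text
[652.44456389  14.06477681  26.3936511 ] [  0.49536126 -11.77961029  -1.02891116]
```

View pics/s5.png

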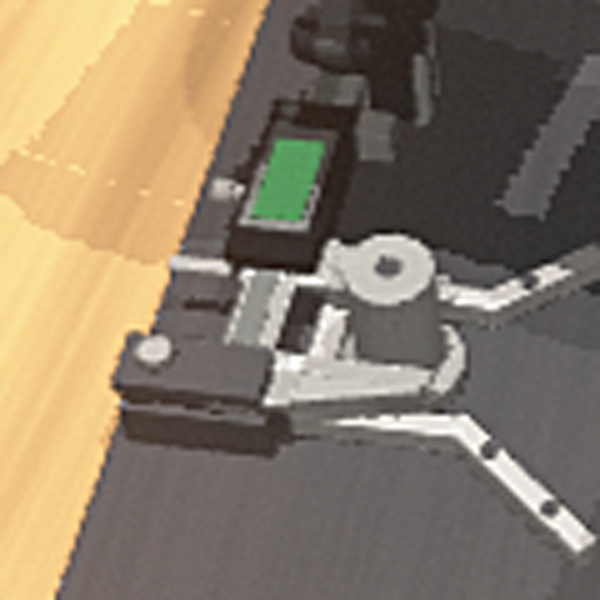

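The jaws are closed on the shank from both sides with about 10 N, and the post is upright. I back away and check.

{"op": "arm_command", "data": {"commands": [[0.01,-0.1,0,0],[0.02,-0.3,0,0],[0.05,-1,0,0],[0.1,-1.5,0,0],[0,0,2,0],[0,0,3,0],[0,0,4,0],[0,0,4,0],[-4,0,1,0],[-4,0,0,0],[-4,0,0,0],[0,0,0,0],[0,0,0,0],[0,0,0,0],[0,0,0,0]]}}

```text
clock: 19.55
position: [534.9, -13.2, 166.2]
ee_rot: [-0.133, 3.138, -0.0]
force: [-0.1, 0.7, 0.4]
grip_width: -0.1
grasp_force: 0.0
```

```bash
python3 - <<'E'
from h import *
wrist('w4');s=bot.observe();print(s['clock'],s['position'],s['force'])
im=cv2.imread("pics/w4.png");cv2.imwrite("pics/w4c.png",cv2.resize(im[180:400,320:640],None,fx=2.4,fy=2.4,interpolation=2))
E
```

```text
19.6 [534.71939247 -13.11064725 166.13482863] [ 0.44831203 -0.28555784 -0.28800033]
```

View pics/w4c.png

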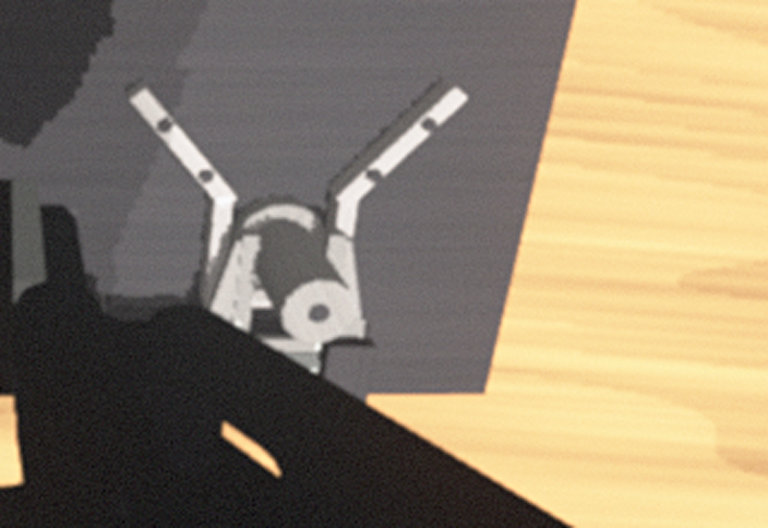

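The shank sits between both jaws, with the hole at crop (320,312) and the rail tips at (138,94) and (457,96). I check the numbers before handing in.

```bash
python3 - <<'E'
from h import *
R=rot(.085);P=lambda x,y,z:R.T@wray('w4',(320+x/2.4,180+y/2.4),z)[:2]
home=R.T@np.array([625,110.8])
print("hole",P(320,312,64)-home,"tips",P(138,94,22)-home,P(457,96,22)-home,"flange near edge",P(282,205,20)-home)
E
```

```text
hole [-1.06643203  0.43125477] tips [-70.27235915 -63.18622231] [-69.35848113  60.76570796] flange near edge [-20.51129357  -1.0011246 ]
```

```bash
python3 -c "
from rig import bot
print(bot.hand_in())"
```

```text
the job is handed in; nothing more can be done
None
```

I handed the job in; no verdict came back. By my last camera measurement, the straight post stands within about 1 mm of home in x and y. The caliper was closed on it with about 10 N, held for over half a second, and left closed. The other two posts were not touched, and the arm is clear of everything.

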